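Dose one bearing ball from the pocket wheel

ROBOT

A 7-joint arm with a two-finger parallel gripper is mounted at the origin on a cart in front of the work surface, level with it; the furniture and walls round the work are solid. World frame = base frame: x ahead of the robot, y to its left, z up, the work surface at z = 0. Lengths are in m, angles in rad, forces in N, time in s.
With the tool pointing down it reaches from about 0.4 to 0.85 m from the base axis. Payload 10.4 kg.
Tool frame: the origin (TCP) lies at the very end of the fingers, on their centre line; the grasp point (between the pads) lies 19 mm behind it; z points along the fingers, y is the line along which they close (so a half turn about z gives the same grasp; the last joint's range is limited). The gripper opens to 85 mm and grips with 20 to 120 N. Pads are 22 mm wide; open, the fingers measure 114 mm over their backs; the gripper's body (76 mm by 85 mm) begins 54 mm behind the grasp point. The pads swing forward as they close: fully open they stand 13 mm farther back than shut.
Start: joints at [1.179, 0.332, -0.065, 1.46, 0.022, 1.35, -0.088], TCP at [0.225, -0.583, 0.231] pointing down, gripper open.
Joint ranges: [-2.6, 2.6], [-0.5, 2.12], [-1.47, 1.34], [0.16, 2.42], [-1.27, 4.41], [0.06, 2.06], [-2.6, 2.6]. Speed limits (rad/s): [2.22, 2.22, 2.79, 2.79, 3.14, 3.14, 3.14].

INTERFACE

Orientations are given as a unit quaternion [w, x, y, z].
In Python, from rig import get_state, read_camera, sign_off, search_frame, masks_of gives the robot as it stands. The module is installed in compiled form; this text tells all that it offers.
- The arm moves only by the tool apply_moves, never from a script. Its argument "plan" is text: rows parted by semicolons, each of 5 numbers parted by spaces: the opening, from -1 (shut) to 1 (fully open), then the shift along the tool's x, y, z in mm, then the turn about the tool's z in degrees. In form: gripper tx ty tz twist; .... A call has 1 to 12 rows; each row shifts and turns the commanded pose from where the row before left it, along the tool's axes as they then stand; what a row does not reach is not made up. A row lasts 1/8 s, in which the tool goes at most 62.5 mm and 10.7 degrees, less where a joint would pass 70% of its speed; a pose out of reach is approached as far as the arm can. A call with a gripper value outside its range is refused whole. The fingers move at their own pace and stop on an object; the grip force is fixed at half the most. Time passes only in rows, so rows that do not move let the fingers close. It gives the time, the measured TCP pose, the force, the opening and the grip force at its end, in the units of the state.
- get_state(): the state, without advancing time (a new reading comes with each control period).
- read_camera(name): name is "scene" or "top" or "wrist"; returns a dict with "pixels" (420x560x3 uint8, blue, green, red), "K" (3x3 intrinsics, pixels), "k1" (the pictures are not rectified: a ray, as slopes to the right and down, at radius r is drawn at 1 + k1 r^2 times it, then the intrinsics apply), "pose" (4x4, takes a point from camera to world coordinates). Camera axes: x right, y down, z forward; pixel columns grow to the right and rows downward; lengths in m; the calibration is good to about 2 mm. A picture is of the moment at which its call begins. There is no depth.
- sign_off(): hands the job in; it is judged then, once.
Trained networks look in the newest picture that a camera, given by its name, has taken for a name from the list of things; names that differ only in an ending like _2 or _b are one class to them, and where a whole thing is asked for, a point or a joint stands for the part that bears it (a point fixed in the world has none). Each returns a list of dicts, best first, with "p" (0 to 1); they miss things now and then, are a little off and sometimes report something else, mostly with a low value. They report only what shows in the picture. A call takes as long as a camera call.
- search_frame(camera, target): "pixel" ([column, row] in pixels, amid what is visible of it).
- masks_of(camera, target): "mask" (420x560 bool, what is visible of it) and "pixel" ([column, row] in pixels, amid what is visible of it).
The state is a dict: "clock": time; "joints": joint angles; "joint_velocities": joint speeds; "tau": joint torques, N m; "position": TCP position; "ee_rot": TCP orientation; "contact_force": force on the tool from outside, world axes, zero at the start; "ft_torque": the same for the moment, N m; "grip_width": finger opening in m; "grip_force": force on a finger pad.
Only numpy, scipy, OpenCV 4.12 (cv2) and the standard library are available. Lean on these libraries where they do the work, as an engineer would, in place of code of your own. Each camera call takes 0.05 s, during which the arm holds its last target. There are 200 camera calls.

TASK

The small parts feeder on the bench has a six-pocket wheel carrying one steel ball and one flat ring-shaped spacer. Turn the wheel by its centre grip until the ball's pocket sits over the drop slot at the front, then press the side lever down to tip the ball into the black bin below, and let go. Do not touch the ball itself, and leave the spacer in its pocket.

Things in the scene. Friction and masses are not known exactly. Their poses are not given: they have to be found in the camera images.
- wheel_grip (a point): Top centre of the wheel's black upright grip bar, on the wheel's vertical axis, 165 mm above the bench. The bar is 60 mm long (along this point's x), 14 mm thick (along y), 42 mm high. Axes turn with the wheel; z up. The aluminium wheel is 146 mm across, its upper face 52 mm, its raised hub 42 mm and the ball's top 46 mm below this point.
- ball: Bright steel ball, 24 mm across, loose in one wheel pocket, resting on the dark steel deck (deck top 95 mm above the bench), about 7 mm proud of the wheel. Use ball_center for its position.
- ball_center (a point): Centre of the steel ball.
- spacer: Flat steel ring, 23 mm across with a 12 mm bore, 14 mm high, lying in another wheel pocket; origin at the centre of its underside. It stays there.
- drop_slot (a point): Centre of the drop slot in the deck, at the height of the deck's top, 52 mm in front of the wheel axis. The slot is 50 mm wide (along y), open to the front, and closed by a bright steel flap flush with the deck. This point's -x axis points from the wheel axis outward to the front; z up.
- lever_pad (a point): Centre of the top of the black press pad (34 x 30 mm, 8 mm thick) at the end of the side lever, on the right side of the feeder beyond the wheel, 115 mm above the bench when up. The lever turns about a level shaft that lies 58 mm behind and 32 mm below this point.
- tip_lever (a joint): Angle of lever and flap together: 0 = lever up, flap shut. Pressing the pad straight down grows it to its stop at 0.65 rad (pad 41 mm lower and 7 mm farther to the front). The ball rolls out beyond about 0.4 rad (pad 25 mm lower): press 32 mm or more. A spring of 2 to 5 N brings it back up.
- bin_floor (a point): Centre of the inner floor of the black open bin fixed under the front of the feeder, 12 mm above the bench; inside 92 x 82 mm (x, y), walls 46 mm high above this floor.
- wheel (a joint): Turn of the wheel from its start, rad, + anticlockwise from above, limits +-2.2. Light friction (0.06 N m), no detents, stays where left. Six open-bottomed pockets 30 mm wide, centred 52 mm from the axis at 0, 60, 120... degrees from the grip bar. The ball starts 45 to 75 degrees from the slot on either side, the spacer on the other side.

How it is judged:
On the way, in this order (a step that is already met when the one before it is completed fails the run):
1. the ball's pocket sits over the drop slot (ball centre within 14 mm of the slot centre, seen from above), the flap still shut (horizontal distance between ball_center and drop_slot below 0.014 m and height (world z) of ball_center above 0.1 m and value of joint tip_lever below 0.05 rad), for 0.3 s.
2. the lever is pressed and the flap tipped (value of joint tip_lever above 0.3 rad), for 0.02 s.
At the end, for the whole second after the job is handed in: The ball lies at rest on the floor of the black bin (centre inside its walls and less than 30 mm above its floor, slower than 0.1 m/s), the lever is back up (under 0.1 rad), and the spacer is still on the deck in its wheel pocket (less than 70 mm from the wheel axis) (x of ball_center in the frame of bin_floor between -0.046 and 0.046 m and y of ball_center in the frame of bin_floor between -0.041 and 0.041 m and z of ball_center in the frame of bin_floor below 0.03 m and linear speed of ball below 0.1 m/s and value of joint tip_lever below 0.1 rad and height (world z) of spacer above 0.085 m and horizontal distance between spacer and wheel_grip below 0.07 m); the robot touches nothing.
It fails at once if the gripper touches the ball (contact force between the fingers and ball above 0.5 N).
It fails at once if the spacer leaves its pocket or drops (height (world z) of spacer below 0.085 m or height (world z) of spacer above 0.115 m).
It also fails if it takes over 48 s, if anything falls off the work surface, if the arm or the gripper's body presses on something with over 40 N, if the wrist force passes 120 N, or if a joint passes its speed limit or range.

## Working session

There is one attempt and no reset: what is moved stays moved. The work goes in short steps, Python scripts to look and compute and a tool call to move; the robot and the scene stay as the last step left them, time stands still between calls to the robot, and variables do not carry over. Pictures are saved under pics/ and viewed, at most 10 in all, crops included, and the job is handed in when it is done.

Besides the shell and the picture viewer there is one more tool, called as a command line: name --argument value ..., lists and objects as JSON in quotes. apply_moves: Moves the arm, as the interface text tells. Its arguments: {"type":"object","properties":{"plan":{"type":"string"}},"required":["plan"]}

```bash
mkdir -p pics
cat > h.py <<'E'
import numpy as np, cv2
from rig import *
def ray(c,px):
    K=np.array(c["K"]);k=c["k1"];d=np.array([(px[0]-K[0,2])/K[0,0],(px[1]-K[1,2])/K[1,1]])
    u=d.copy()
    for _ in range(20): u=d/(1+k*(u@u))
    P=np.array(c["pose"]);return P[:3,3],P[:3,:3]@np.array([*u,1])
def onz(c,px,z):
    o,d=ray(c,px);return o+d*(z-o[2])/d[2]
def proj(c,p):
    P=np.array(c["pose"]);q=P[:3,:3].T@(np.array(p)-P[:3,3]);u=q[:2]/q[2];u=u*(1+c["k1"]*(u@u));K=np.array(c["K"])
    return [K[0,0]*u[0]+K[0,2],K[1,1]*u[1]+K[1,2]]
E
python3 - <<'E'
from h import *
s=get_state();print(s["clock"],s["position"],s["ee_rot"],s["contact_force"])
Z=dict(wheel_grip=.165,ball=.107,spacer=.109,lever_pad=.115,drop_slot=.095,bin_floor=.012)
for n in("top","scene"):
    c=read_camera(n);cv2.imwrite(f"pics/{n}0.png",c["pixels"])
    print(n,np.round(c["pose"],3).tolist())
    for t in Z:
        for r in search_frame(n,t)[:2]: print(t,round(r["p"],2),np.round(r["pixel"]),np.round(onz(c,r["pixel"],Z[t]),4))
E
```

```text
0.0 [ 0.22515597 -0.58264788  0.23053148] [-6.73153408e-04  9.83046973e-01  1.83352571e-01 -1.73929671e-04] [ 0.36218186  0.59633682 -0.07327155]
top [[-0.007, -0.992, 0.127, 0.359], [-1.0, 0.008, 0.002, 0.035], [-0.003, -0.127, -0.992, 0.961], [0.0, 0.0, 0.0, 1.0]]
wheel_grip 0.59 [306. 174.] [ 0.5244 -0.0075  0.165 ]
ball 0.57 [328. 192.] [ 0.5014 -0.0524  0.107 ]
ball 0.27 [359. 206.] [ 0.4742 -0.1109  0.107 ]
spacer 0.58 [281. 180.] [0.5255 0.0363 0.109 ]
lever_pad 0.66 [357. 209.] [ 0.4683 -0.1049  0.115 ]
lever_pad 0.3 [304. 212.] [ 0.4639 -0.0052  0.115 ]
drop_slot 0.63 [305. 211.] [ 0.4676 -0.0085  0.095 ]
bin_floor 0.74 [305. 215.] [ 0.4703 -0.0123  0.012 ]
scene [[-0.557, -0.533, 0.637, -0.072], [-0.83, 0.374, -0.412, 0.401], [-0.019, -0.759, -0.651, 0.676], [0.0, 0.0, 0.0, 1.0]]
ball 0.43 [325. 190.] [ 0.5018 -0.0586  0.107 ]
lever_pad 0.64 [354. 188.] [ 0.4668 -0.0999  0.115 ]
drop_slot 0.62 [308. 242.] [0.4139 0.0435 0.095 ]
drop_slot 0.53 [294. 189.] [ 0.5493 -0.0198  0.095 ]
bin_floor 0.71 [305. 239.] [ 0.4944 -0.0078  0.012 ]
```

Run:
```python
import cv2,numpy as np
a=cv2.imread("pics/top0.png")[130:270,220:410];b=cv2.imread("pics/scene0.png")[130:270,220:410]
cv2.imwrite("pics/c0.png",np.vstack([cv2.resize(x,None,fx=2.9*1,fy=2.1*1,interpolation=2) if 0 else cv2.resize(x,(400,295),interpolation=2) for x in(a,b)]) if 0 else np.hstack([cv2.resize(x[:, :],(400,295),interpolation=2) for x in (a,b)]))
```

```text
(no output)
```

View pics/c0.png

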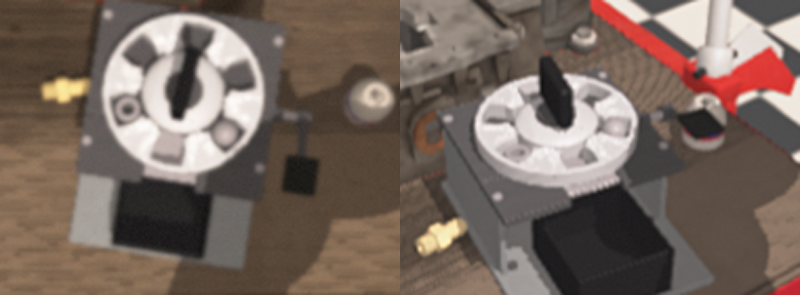

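View pics/top0.png

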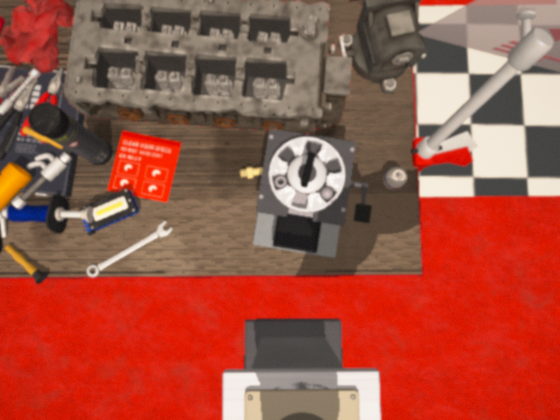

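The crops show the wheel axis at about top px (307,174), the ball at lower right (328,193), the spacer at left (280,182) and the lever pad at (362,213). The feeder is yawed about -9°, so the ball needs roughly 59° clockwise. I'll move above the wheel for a closer look with the wrist camera.

apply_moves --plan "1 20 -17 -15 0;1 40 -35 -20 0;1 45 -40 -20 0;1 45 -40 -15 0;1 45 -40 0 0;1 45 -40 0 0;1 45 -40 0 0;1 45 -40 0 0;1 45 -40 0 0;1 40 -35 0 0;1 25 -20 0 0;1 0 0 0 0"

```text
clock: 2.2
position: [0.4965, -0.0615, 0.3011]
ee_rot: [-0.0, 0.983, 0.186, 0.0]
contact_force: [-0.6, -0.4, 0.8]
grip_width: 0.085
grip_force: 0.0
```

apply_moves --plan "1 0 0 0 8;1 0 0 0 8;1 0 0 0 8;1 0 0 0 6;1 0 0 0 0;1 0 0 0 0"

```text
clock: 2.95
position: [0.4957, -0.0648, 0.3011]
ee_rot: [0.0, 0.997, -0.077, 0.0]
contact_force: [0.2, 0.0, 0.9]
grip_width: 0.0853
grip_force: 0.0
```

Run:
```python
from h import *
s=get_state();print(s["clock"],s["position"],s["ee_rot"],s["joints"])
Z=dict(wheel_grip=.165,ball=.107,spacer=.109,lever_pad=.115,drop_slot=.095)
for n in("wrist","top"):
    c=read_camera(n);cv2.imwrite(f"pics/{n}1.png",c["pixels"])
    print(n,np.round(c["pose"],3).tolist())
    for t in Z:
        for r in search_frame(n,t)[:2]: print(t,round(r["p"],2),np.round(r["pixel"]),np.round(onz(c,r["pixel"],Z[t]),4))
```

```text
2.95 [ 0.49566078 -0.06476508  0.30105078] [ 1.45978414e-04  9.97065730e-01 -7.65500311e-02  4.38660676e-05] [ 0.58475539  0.05894387 -0.56498587  1.64609364  0.03209306  1.44569123
 -1.70749471]
wrist [[-0.152, -0.953, -0.262, 0.562], [-0.988, 0.146, 0.041, -0.075], [-0.0, 0.265, -0.964, 0.444], [0.0, 0.0, 0.0, 1.0]]
wheel_grip 0.84 [209. 147.] [ 0.5429 -0.0186  0.165 ]
ball 0.7 [262. 182.] [ 0.5004 -0.0483  0.107 ]
ball 0.34 [335. 206.] [ 0.4689 -0.1107  0.107 ]
spacer 0.73 [161. 172.] [0.5235 0.0402 0.109 ]
lever_pad 0.96 [335. 204.] [ 0.4719 -0.1103  0.115 ]
drop_slot 0.56 [246. 176.] [ 0.5067 -0.0336  0.095 ]
top [[-0.007, -0.992, 0.127, 0.359], [-1.0, 0.008, 0.002, 0.035], [-0.003, -0.127, -0.992, 0.961], [0.0, 0.0, 0.0, 1.0]]
wheel_grip 0.96 [298. 182.] [0.5102 0.0067 0.165 ]
spacer 0.57 [281. 178.] [0.53   0.0374 0.109 ]
lever_pad 0.82 [304. 208.] [ 0.4711 -0.0059  0.115 ]
drop_slot 0.65 [296. 217.] [0.4567 0.0087 0.095 ]
drop_slot 0.52 [330. 194.] [ 0.4996 -0.0583  0.095 ]
```

View pics/wrist1.png

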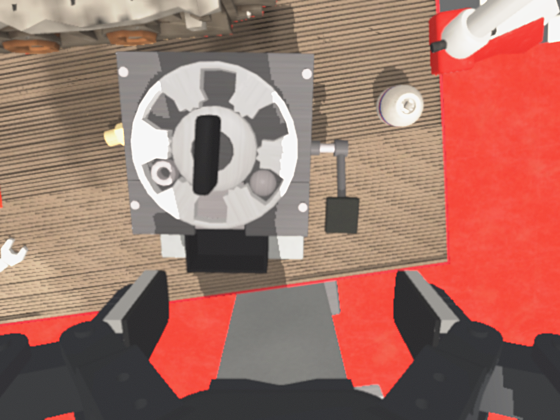

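The wrist view shows the grip bar at about (207,153), ball at (263,182), spacer at (162,173), lever pad at (341,214) and deck screws at (124,72), (306,74), (303,207) and (135,205). Another +59° would exceed joint 7's range, so I'll grip half a turn round. Next is a precise measurement.

```bash
cat > m.py <<'E'
from h import *
from scipy.optimize import least_squares
def circ(P,r):
    f=least_squares(lambda v:np.hypot(P[:,0]-v[0],P[:,1]-v[1])-r,P.mean(0)[:2],loss="soft_l1",f_scale=.002);return f.x,np.median(abs(f.fun))
def best(n,t):
    r=masks_of(n,t);return r[0] if r else None
def poly(m): return max(cv2.findContours(m.astype(np.uint8),0,2)[0],key=cv2.contourArea)[:,0].astype(float)
E
python3 - <<'E'
from m import *
n="wrist";c=read_camera(n)
scr=np.array([onz(c,p,.095) for p in[(124,72),(306,74),(303,207),(135,205)]])[:,:2]
print("screws",np.round(scr,4),"ctr",scr.mean(0));
f=scr[0]-scr[3]+scr[1]-scr[2];print("yaw",np.degrees(np.arctan2(f[1],f[0])))
for t,z in(("wheel",.113),("wheel_grip",.165),("lever_pad",.115),("ball",.107),("spacer",.109)):
    b=best(n,t)
    if b is None: print(t,None);continue
    k=poly(cv2.convexHull(poly(b["mask"]).astype(np.int32)) [:,0]*0+0 if 0 else b["mask"])
    P=np.array([onz(c,p,z) for p in k]);m=np.argwhere(b["mask"])[:,::-1].mean(0)
    print(t,b["p"],b["mask"].sum(),m,"mean",np.round(onz(c,m,z),4), circ(P,.073) if t=="wheel" else circ(P,.012) if t=="ball" else "", cv2.boundingRect(k.astype(np.int32)), cv2.minAreaRect(P[:,:2].astype(np.float32)*1000))
E
python3 -c "
import cv2
a=cv2.imread('pics/wrist1.png')[50:250,110:370];cv2.imwrite('pics/c1.png',cv2.resize(a,(780,600),interpolation=2))"
```

```text
screws [[ 0.6141  0.057 ]
 [ 0.5875 -0.1003]
 [ 0.4689 -0.0811]
 [ 0.4955  0.0776]] ctr [ 0.5414675  -0.01167013]
yaw -9.539837462481579
wheel 0.86 17035 [213.26398591 145.31810977] mean [ 0.5405 -0.0113  0.113 ] (array([ 0.53684431, -0.01172755]), np.float64(0.0006707762929794372)) (132, 60, 167, 170) ((536.9681396484375, -11.276268005371094), (145.6863250732422, 144.06497192382812), 7.923816204071045)
wheel_grip 0.56 17091 [213.03686151 145.36814698] mean [ 0.5438 -0.021   0.165 ]  (132, 61, 167, 169) ((540.890380859375, -21.38745880126953), (122.11408233642578, 122.11792755126953), 18.717042922973633)
lever_pad 0.74 2743 [305.94750273 198.18702151] mean [ 0.4819 -0.0844  0.115 ]  (320, 139, 41, 95) ((486.2561340332031, -116.38616943359375), (32.71513366699219, 86.59722900390625), 86.2558822631836)
ball 0.77 540 [263.22777778 183.01666667] mean [ 0.4999 -0.0483  0.107 ] (array([ 0.49977681, -0.04814083]), np.float64(0.0004544994368636821)) (251, 170, 26, 27) ((499.7834777832031, -48.039005279541016), (23.15411376953125, 23.468048095703125), 35.90961456298828)
spacer 0.69 504 [165.02777778 172.38690476] mean [0.5234 0.0371 0.109 ]  (152, 159, 27, 28) ((523.4963989257812, 36.608642578125), (22.767593383789062, 24.581850051879883), 33.67094039916992)
```

View pics/c1.png

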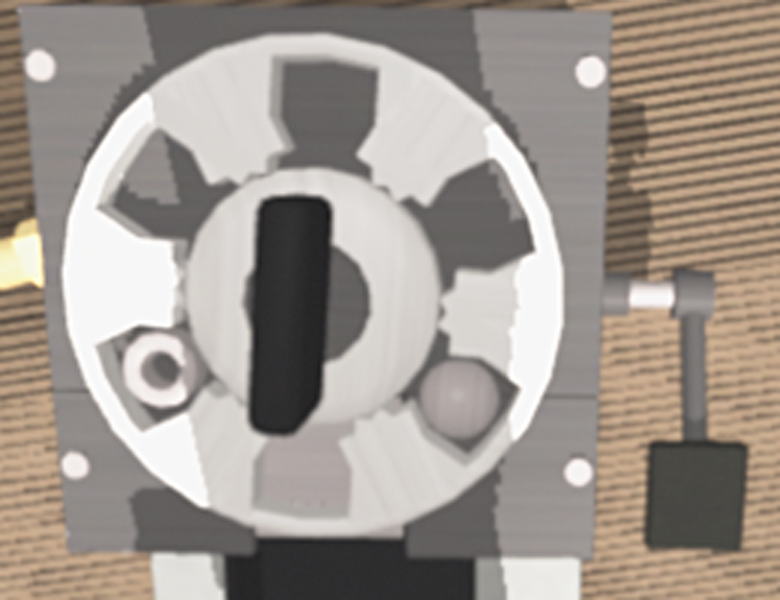

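apply_moves --plan "1 16 -29 0 0;1 17 -29 0 0;1 0 0 0 -10;1 0 0 0 -10;1 0 0 0 -10;1 0 0 0 -10;1 0 0 0 -10;1 0 0 0 -10;1 0 0 0 -10;1 0 0 0 -10;1 0 0 0 -10;1 0 0 0 -10"

```text
clock: 5.35
position: [0.5374, -0.012, 0.301]
ee_rot: [0.0, 0.698, 0.716, -0.0]
contact_force: [0.4, -0.6, 0.8]
grip_width: 0.0855
grip_force: 0.0
```

apply_moves --plan "1 0 0 0 -10;1 0 0 0 -10;1 0 0 0 -10;1 0 0 0 -10;1 0 0 0 -10;1 0 0 0 -10;1 0 0 0 -10;1 0 0 0 -3;1 0 0 0 0;1 0 0 0 0"

```text
clock: 6.6
position: [0.5374, -0.012, 0.301]
ee_rot: [0.0, 0.139, 0.99, -0.0]
contact_force: [-0.4, 0.3, 0.4]
grip_width: 0.0856
grip_force: 0.0
```

Run:
```python
from m import *
s=get_state();q=s["ee_rot"];p=s["position"];a=2*np.arctan2(q[2],q[1])
print(s["clock"],p,np.degrees(a),q,s["joints"])
X=np.array([np.cos(a),np.sin(a)]);Y=np.array([np.sin(a),-np.cos(a)])
def tool(w): d=np.array(w)-p[:2];return np.round(1000*np.array([d@X,d@Y]),1)
n="wrist";c=read_camera(n);cv2.imwrite("pics/wrist2.png",c["pixels"])
for t,z in(("wheel",.113),("ball",.107),("spacer",.109),("lever_pad",.115)):
    b=best(n,t)
    if b is None: print(t,None);continue
    k=poly(b["mask"]);P=np.array([onz(c,u,z) for u in k])
    r={"wheel":.073,"ball":.012,"spacer":.0115}.get(t)
    ctr,e=circ(P,r) if r else (P.mean(0)[:2],0)
    print(t,b["p"],ctr,e,"tool",tool(ctr), cv2.boundingRect(k.astype(np.int32)))
```

```text
6.6 [ 0.53739284 -0.01201553  0.30103206] 164.0472333290323 [ 6.58925438e-05  1.38764912e-01  9.90325347e-01 -3.48299710e-05] [ 0.73129655  0.2071073  -0.908877    1.54439492  0.16386866  1.47001501
  1.10867033]
wheel 0.73 [ 0.53683549 -0.01141683] 0.0012712548588689546 tool [0.7 0.4] (200, 102, 162, 160)
ball 0.69 [ 0.50096094 -0.04884595] 0.0002892607398000714 tool [ 24.9 -45.4] (216, 144, 27, 27)
spacer 0.97 [0.52251824 0.03809003] 0.0003272901988166897 tool [28.1 44.1] (317, 142, 27, 26)
lever_pad 0.75 [ 0.48247007 -0.11313997] 0 tool [  25.  -112.3] (121, 113, 62, 89)
```

View pics/wrist2.png

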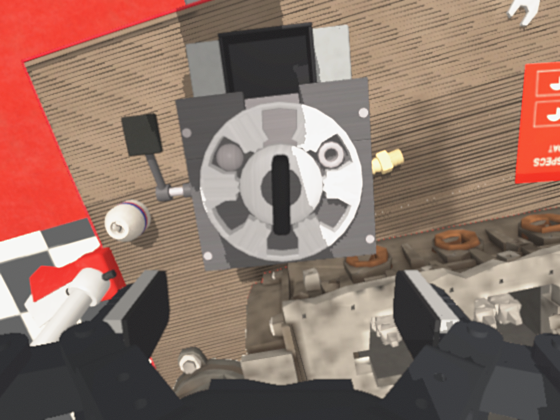

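The wrist view is now aligned with the bar, upright at px (281,195), with the ball at (230,157) and the spacer at (331,154). Descending to grip.

apply_moves --plan "1 0 0 30 1;1 0 0 45 0;1 0 0 40 0;1 0 0 25 0;1 0 0 15 0;1 0 0 8 0;-1 0 0 0 0;-1 0 0 0 0;-1 0 0 0 0;-1 0 0 0 0;-1 0 0 0 0;-1 0 0 0 0"

```text
clock: 8.35
position: [0.5378, -0.0121, 0.1385]
ee_rot: [0.001, 0.147, 0.989, -0.0]
contact_force: [0.4, -0.1, 6.1]
grip_width: 0.0132
grip_force: 60.1
```

apply_moves --plan "-1 0 0 0 3;-1 0 0 0 5;-1 0 0 0 6;-1 0 0 0 6;-1 0 0 0 6;-1 0 0 0 6;-1 0 0 0 6;-1 0 0 0 6;-1 0 0 0 6;-1 0 0 0 5;-1 0 0 0 0;-1 0 0 0 0"

```text
clock: 9.85
position: [0.5373, -0.0126, 0.1385]
ee_rot: [0.0, 0.587, 0.81, -0.001]
contact_force: [-3.7, -2.4, 7.9]
grip_width: 0.013
grip_force: 60.6
```

```bash
cat > ck.py <<'E'
from m import *
s=get_state();q=s["ee_rot"];p=s["position"];a=2*np.arctan2(q[2],q[1])
print(s["clock"],p,np.degrees(a),s["joints"],s["contact_force"])
A=np.array([.537,-.0116]);y=np.radians(170.5);S=A+.052*np.array([np.cos(y),np.sin(y)]);print("slot",S)
for n in("wrist","top","scene"):
  c=read_camera(n);cv2.imwrite(f"pics/{n}_{s['clock']:.2f}.png",c["pixels"])
  for t,z,r in(("ball",.107,.012),("spacer",.109,.0115)):
    b=best(n,t)
    if b is None: print(n,t,None);continue
    k=poly(b["mask"]);P=np.array([onz(c,u,z) for u in k]);ctr,e=circ(P,r)
    print(n,t,round(b["p"],2),b["mask"].sum(),np.round(ctr,4),round(e,4),np.degrees(np.arctan2(*(ctr-A)[::-1])),np.linalg.norm(ctr-A),"dslot",np.linalg.norm(ctr-S))
E
python3 ck.py
```

```text
9.85 [ 0.53728463 -0.0126419   0.13851198] 108.09647807067721 [ 0.56222893  0.29434429 -0.71907227  1.7785446   0.21247233  1.14766923
  0.09230841] [-3.66482397 -2.40112623  7.91672038]
slot [ 0.48571315 -0.00301752]
wrist ball 0.84 2032 [ 0.4829 -0.0012] 0.0003 169.14004732272733 0.055090665307850575 dslot 0.003341565881123443
wrist spacer 0.88 1620 [0.5708 0.032 ] 0.0004 52.223020190426354 0.05515748793637545 dslot 0.09199928532525858
top ball 0.58 149 [ 0.4844 -0.0017] 0.0006 169.3782506424131 0.05352681564635799 dslot 0.0018433734365653344
top spacer 0.2 194 [0.4798 0.0038] 0.0067 164.885156294723 0.05923160426567351 dslot 0.009047191245353359
scene ball None
scene spacer 0.61 58 [0.5756 0.0294] 0.0012 46.752809132148464 0.05630579142962837 dslot 0.09553749463597744
```

apply_moves --plan "-0.3 0 0 0 0;-0.3 0 0 0 0;-0.3 0 0 0 0;-0.3 0 0 -5 0;-0.3 0 0 -20 0;-0.3 0 0 -35 0;-0.3 0 0 -40 0;-1 0 0 -20 0;-1 0 0 0 0;-1 0 0 0 0"

```text
clock: 11.55
position: [0.537, -0.012, 0.2571]
ee_rot: [-0.0, 0.587, 0.81, -0.0]
contact_force: [0.5, -1.0, 0.2]
grip_width: 0.0001
grip_force: 0.0
```

```bash
python3 ck.py
python3 - <<'E'
from m import *
import glob
c=read_camera("wrist");b=search_frame("wrist","lever_pad")
print([(r["p"],r["pixel"],onz(c,r["pixel"],.115)) for r in b[:2]])
t=cv2.imread("pics/top0.png")
c=read_camera("top")
print("top",onz(c,(362.5,212.6),.115))
A=np.array([.537,-.0116])
# wrist1 pose approx rounded
c1=dict(K=read_camera("wrist")["K"],k1=c["k1"],pose=np.array([[-.152,-.953,-.262,.562],[-.988,.146,.041,-.075],[0,.265,-.964,.444],[0,0,0,1]]))
c1["k1"]=read_camera("wrist")["k1"]
print("wrist1",onz(c1,(342.3,215),.115))
E
ls pics
```

```text
11.55 [ 0.53697351 -0.01201318  0.25712352] 108.13211385246959 [ 0.59184982  0.19438259 -0.73808675  1.62309079  0.13276908  1.37664555
  0.15378083] [ 0.52048093 -1.02133975  0.17974054]
slot [ 0.48571315 -0.00301752]
wrist ball 0.7 764 [ 0.4828 -0.0012] 0.0002 169.1070161655044 0.055233691943528666 dslot 0.0034863095094513977
wrist spacer 0.94 598 [0.5707 0.0316] 0.0004 52.03983075977826 0.05480391395723 dslot 0.09178019218632037
top ball 0.56 91 [0.4836 0.0006] 0.0015 167.13632737034646 0.054780288531584585 dslot 0.004188661682865529
top spacer 0.64 83 [0.5715 0.0308] 0.0013 50.919838032215615 0.05465811637960135 dslot 0.09218233632158164
scene ball None
scene spacer 0.56 38 [0.5711 0.0358] 0.0014 54.278307089140625 0.058348901566380444 dslot 0.0937541427395997
[(0.75, [182.9, 283.9], array([ 0.4828337 , -0.10651504,  0.115     ])), (0.35, [214.6, 144.4], array([0.47726102, 0.0121679 , 0.115     ]))]
top [ 0.46120922 -0.1155894   0.115     ]
wrist1 [ 0.46138434 -0.11577682  0.115     ]
c0.png
c1.png
scene0.png
scene_11.55.png
scene_9.85.png
top0.png
top1.png
top_11.55.png
top_9.85.png
wrist1.png
wrist2.png
wrist_11.55.png
wrist_9.85.png
```

apply_moves --plan "-1 -15 -21 0 0;-1 -25 -35 0 0;-1 -25 -35 0 0;-1 -10 -16 0 0;-1 0 0 20 9;-1 0 0 35 9;-1 0 0 35 9;-1 0 0 25 0;-1 0 0 12 0;-1 0 0 0 0"

```text
clock: 13.5
position: [0.4589, -0.1165, 0.1309]
ee_rot: [-0.0, 0.76, 0.65, -0.0]
contact_force: [0.3, -0.3, 1.0]
grip_width: -0.0004
grip_force: 0.0
```

Run:
```python
from m import *
s=get_state();print(s["clock"],s["position"],s["contact_force"])
a=[read_camera(n)["pixels"] for n in("scene","wrist")]
cv2.imwrite("pics/p.png",np.hstack([cv2.resize(a[0][130:270,250:430],(400,311)),cv2.resize(a[1],(400,311))]))
```

```text
13.5 [ 0.45888783 -0.1164596   0.13086831] [ 0.29531505 -0.263076    0.98411679]
```

View pics/p.png

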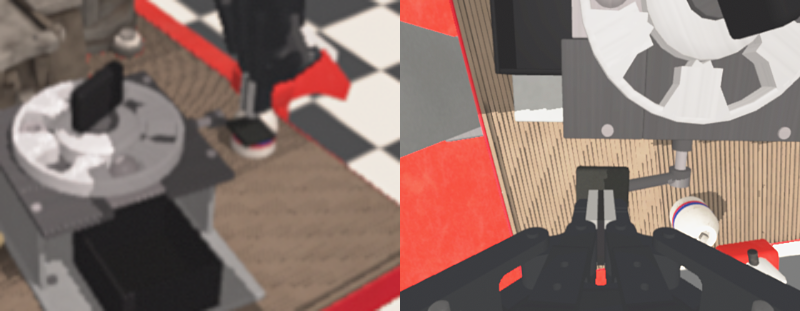

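The shut fingertips stand centred just above the lever pad (crop px (602,185)), and the way down is clear. Pressing.

apply_moves --plan "-1 0 0 10 0;-1 0 0 8 0;-1 0 -1 8 0;-1 0 -1 8 0;-1 0 -2 8 0;-1 0 -2 8 0;-1 0 -1 4 0;-1 0 0 0 0;-1 0 0 0 0;-1 0 0 0 0;-1 0 0 0 0;-1 0 0 0 0"

```text
clock: 15.1
position: [0.4527, -0.1156, 0.0775]
ee_rot: [0.001, 0.76, 0.65, 0.0]
contact_force: [-2.1, 0.7, 7.0]
grip_width: 0.0
grip_force: 3.0
```

Run:
```python
from m import *
for n in("scene","top"):
    c=read_camera(n)
    for r in masks_of(n,"ball")[:2]: print(n,r["p"],r["pixel"],onz(c,r["pixel"],.107),onz(c,r["pixel"],.024))
    cv2.imwrite(f"pics/q{n}.png",c["pixels"])
a=[cv2.imread(f"pics/q{n}.png")[130:270,230:410] for n in("scene","top")]
cv2.imwrite("pics/q.png",np.hstack([cv2.resize(x,(400,311),interpolation=2) for x in a]))
```

```text
top 0.63 [297.2, 241.5] [0.40846734 0.0071512  0.107     ] [0.4132315  0.00446228 0.024     ]
```

View pics/q.png

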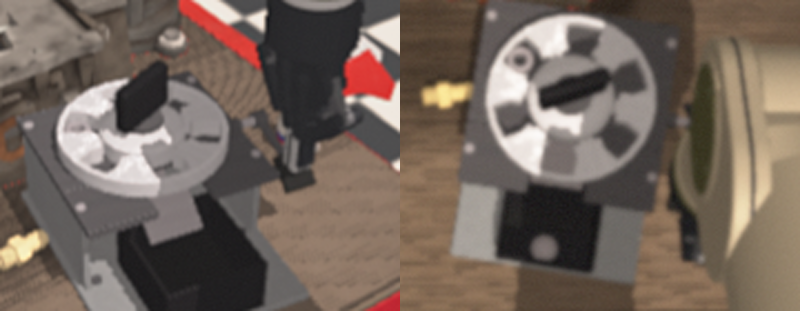

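The lever is down and the flap is tipped. The ball lies in the bin (crop px (543,248)) and the spacer is still in its pocket (crop px (520,58)). Releasing.

apply_moves --plan "-1 0 2 -8 0;-1 0 2 -10 0;-1 0 2 -12 0;-1 0 1 -20 0;-1 0 0 -40 0;-1 0 0 -40 0;-1 0 0 -20 0;-1 0 0 0 0;-1 0 0 0 0;-1 0 0 0 0;-1 0 0 0 0;-1 0 0 0 0"

```text
clock: 16.8
position: [0.4589, -0.1165, 0.2267]
ee_rot: [-0.0, 0.76, 0.65, -0.0]
contact_force: [-0.3, -1.1, 0.4]
grip_width: 0.0005
grip_force: 0.0
```

Run:
```python
from m import *
for n in("scene","top","wrist"):
    c=read_camera(n)
    for r in masks_of(n,"ball")[:1]: print(n,r["p"],r["pixel"],onz(c,r["pixel"],.024))
    cv2.imwrite(f"pics/r{n}.png",c["pixels"])
a=[cv2.imread("pics/rtop.png")[130:270,230:410],cv2.imread("pics/rwrist.png")]
cv2.imwrite("pics/r.png",np.hstack([cv2.resize(x,(400,311),interpolation=2) for x in a]))
```

```text
wrist 0.91 [203.9, 44.5] [0.4126804  0.01261771 0.024     ]
```

View pics/r.png

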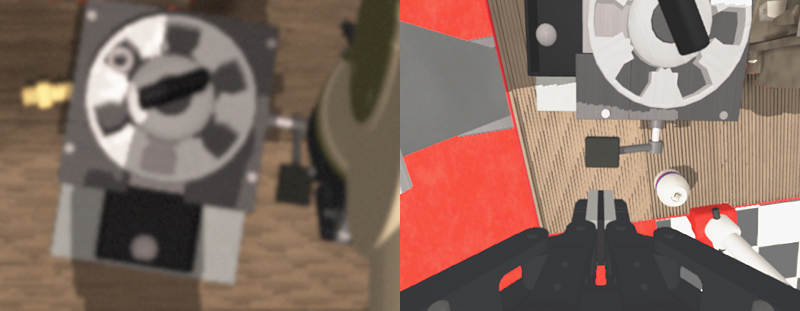

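The ball lies in the bin (left crop (144,247)), the lever is back up with the flap shut, the spacer is in its pocket (121,58), and the arm is clear.

```bash
python3 -c "
from rig import *
print(sign_off())"
```

```text
the job is handed in; nothing more can be done
None
```

The job is handed in: the last pictures show the ball in the black bin, the lever back up, the spacer still in its wheel pocket and the arm clear; the rig returned no verdict.

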